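# Set a jar of resin to warm on the bench warmer

### The job

Get the resin warming. First stand the tall, slim lidded jar upright in the middle of the warmer's round plate, inside the engraved ring, and let go of it; next move the temperature probe from its wooden stand into the hole of the warmer's black terminal block, pushed fully home; then push the sprung knob down and turn it clockwise from the bar to the two-dot mark, and release it there so that it springs up and locks. Last, flick the toggle switch all the way over, away from the warmer's front, and leave the two other jars where they are.

Things in the scene. Friction and masses are not known exactly. Their poses are not given: they have to be found in the camera images.
- warmer: Fixed bench warmer: slab 160 (x) x 250 (y) x 20 mm, round plate on its left (+y) half, control housing 50 mm high on its right half. Origin: centre of its underside, on the table. x points from its front (vent slots, robot side) to its back, z up. In its frame, mm: knob axis x -32, y -62; hole x 53, y -102; switch pivot x 52, y -22, z 53; plate x 0, y 68.
- plate_mid (a point): Centre of the top face of the round plate, 27.5 mm above the table; the plate's flat top is 86 mm across, with an engraved ring of dashes 76 mm across.
- jar_mid (a point): Centre of the resin jar, half-way up (35 mm above its bottom): the tall slim round jar with a flat screwed-on lid, 48 mm across and 70 mm high, 0.08 to 0.17 kg; upright. Taller and slimmer than the two other jars. Loose; it and the probe stand may change places, left of or behind the open tool case.
- probe_mid (a point): Centre of the loose probe's grip; z up along the probe. 74 mm long, 30 g: steel pin 6 mm across, 24 mm long, tapered tip; above it a round shoulder 18 mm across, 4 mm thick, and a grey square grip 16 x 16 mm (sides along this point's x, y), 46 mm high. This point is 52 mm above the tip, 28 mm above the shoulder's underside, 22 mm below the top. Stands upright in its stand.
- probe_tip (a point): The tip of the probe's pin (52 mm below probe_mid).
- probe_stand: The probe's wooden stand, fixed: a block 56 x 56 x 40 mm with a hole 9 mm across and 30 mm deep in its top centre, in which the probe stands with its shoulder on the block's top (so probe_mid is 68 mm above the table). Origin: centre of its underside.
- socket_mouth (a point): Centre of the mouth of the terminal hole, in the top face (54 mm above the table) of the black terminal block, 44 x 42 mm, at the back right of the housing. The hole is 9 mm across, 30 mm deep, 2 mm chamfer, straight down. Fully home, the probe's shoulder rests on the block and its tip lies 24 mm below the mouth.
- knob_grip (a point): On the knob's axis, 84.5 mm above the table while up; moves with it. Black knob: flat flange 52 mm across, top face 17 mm below this point; on it an upright grip bar 14 mm thick, 44 mm long, 32 mm high, its top 14 mm above this point. The bar lies along this point's y (the warmer's y while knob_turn is 0); a white line marks its +y end, the pointer. z up.
- knob_press (a joint): How far the knob is pressed down, m: 0 up, 0.010 fully down. A spring pushes it up with 5 N (up) to 9 N (down). It turns only when pressed more than 0.007; while up, a tooth locks it in one of four notches, with about 0.04 rad of play. Let go near a notch, it slides into it and springs up.
- knob_turn (a joint): Angle of the knob, rad, growing clockwise seen from above: notches at 0 (bar mark, the start, pointer to the warmer's left), 0.61 (one dot), 1.22 (two dots, the wanted one) and 1.83 (three dots). The marks are on the housing round the knob. Turning friction is slight.
- toggle (a joint): Angle of the toggle switch, rad: 0 leaning to the warmer's front (start), 0.9 fully over to its back. It stays where it is left; friction 0.025 N m.
- toggle_tip (a point): Centre of the ball (11 mm across) at the end of the steel toggle lever, a rod 7 mm thick. It lies 26 mm from the pivot, which is 53 mm above the table and runs along the warmer's y; at the start the ball is 11 mm to the front of the pivot and 23 mm above it, when over 11 mm to the back.
- resin_jar: The same resin jar; origin at the centre of its underside.
- probe: The same probe; origin at its tip.
- filler_mid (a point): Bystander: centre of a squat wide lidded jar, 62 mm across, 56 mm high, loose; to be left alone.
- tool_case: Obstacle, fixed: the open wooden tool case, tray 150 x 240 x 45 mm with its long side nearly along world x; its lid stands open along the left (+y) side, reaching 200 mm above the table, from about x 0.35, y 0.14 to x 0.59, y 0.07 m. Farther left and nearer the robot stands a drawer chest 215 mm high (x below 0.36, y above 0.18 m).
- pigment_jar: Bystander: the smallest jar, 42 mm across, 48 mm high, loose; origin at the centre of its underside; to be left alone.
Mind the look-alikes: they are no part of the job. What is shaped like the resin_jar but turquoise is not meant.

How it is judged:
On the way, in this order (a step that is already met when the one before it is completed fails the run):
1. the resin jar stands upright in the middle of the plate, released (horizontal distance between jar_mid and plate_mid below 0.014 m and height (world z) of jar_mid between 0.057 and 0.068 m and angle between jar_mid's own z axis and vertical below 0.1 rad and contact force between the fingers and resin_jar below 0.1 N), for 0.2 s.
2. the probe is fully home in the terminal hole, released (horizontal distance between probe_tip and socket_mouth below 0.004 m and z of probe_tip in the frame of socket_mouth below -0.021 m and angle between probe_mid's own z axis and vertical below 0.12 rad and contact force between the fingers and probe below 0.1 N), for 0.2 s.
3. the knob is pushed down (value of joint knob_press above 0.007 m), for 0.05 s.
4. the knob has sprung up, locked at two dots (value of joint knob_turn between 1.12 and 1.32 rad and value of joint knob_press below 0.002 m), for 0.2 s.
5. the toggle switch is over (value of joint toggle above 0.75 rad), for 0.2 s.
At the end, for the whole second after the job is handed in: Jar upright, at rest, within 14 mm of the plate's centre; probe upright in the terminal hole, its tip at least 21 mm below the mouth; knob up (pressed under 2 mm), locked at two dots (1.12 to 1.32 rad); toggle over to the back (above 0.75 rad); all released (all of step 1 and all of step 2 and all of step 4 and value of joint toggle above 0.75 rad and linear speed of each of resin_jar, probe below 0.02 m/s); the robot touches nothing.
It fails at once if the resin jar is knocked over (angle between jar_mid's own z axis and vertical above 0.6 rad).
It fails at once if another jar is moved more than 30 mm (distance of any of filler_mid, pigment_jar from where it was at the start of the episode above 0.03 m).
It also fails if it takes over 72 s, if anything falls off the work surface, if the arm or the gripper's body presses on something with over 40 N, if the wrist force passes 120 N, or if a joint passes its speed limit or range.

### The arm

A 6-joint arm with a two-finger parallel gripper is mounted at the origin on the work surface; the furniture and walls round the work are solid. World frame = base frame: x ahead of the robot, y to its left, z up, the work surface at z = 0. Lengths are in m, angles in rad, forces in N, time in s.
With the tool pointing down it reaches from about 0.35 to 0.85 m from the base axis. Payload 8.1 kg.
Tool frame: the origin (TCP) lies at the centre of the arm's flange, where the gripper is bolted on; the fingertips stand 186 mm ahead of it and the grasp point (between the pads) lies 167 mm ahead of it; z points along the fingers, y is the line along which they close (so a half turn about z gives the same grasp; the last joint's range is limited). The gripper opens to 93 mm and grips with 3 to 60 N. Pads are 15 mm wide; open, the fingers measure 128 mm over their backs; the gripper's body (75 mm by 188 mm) begins 65 mm behind the grasp point.
Start: joints at [-1.266, 0.13, 1.488, -0, 1.523, -0.085], TCP at [0.228, -0.555, 0.405] pointing down, gripper open.
Joint ranges: [-2.96, 2.96], [-0.89, 2.26], [0.02, 2.5], [-1.34, 4.48], [0, 2.73], [-2.66, 2.66]. Speed limits (rad/s): [2.39, 2.39, 2.79, 3.14, 3.14, 3.14].

### API

Orientations are given as a rotation vector (axis times angle).
In Python, from rig import env gives the robot as it stands.
- The arm moves only by the tool play_rows, never from a script. Its argument "plan" is a list of rows, each an object with "delta_pos": the shift along the tool's x, y, z normalised to -1 to 1, where 1 is 200 mm, a list of three; "twist": the turn, a rotation vector about the tool's x, y, z normalised to -1 to 1, where 1 is 120 degrees, a list of three. A call has 1 to 12 rows; each row is the pose to reach, as a shift and turn from the pose commanded when the call began, along the tool's axes at that moment; what a row does not reach only later rows make up. A row lasts 1/8 s, in which the tool goes at most 62.5 mm and 10.7 degrees, less where a joint would pass 70% of its speed; a pose out of reach is approached as far as the arm can. A call with a number of a shift or a turn outside -1 to 1 is refused whole. A call with a gripper value outside its range is refused whole. "claw" is the opening, from -1 (shut) to 1 (fully open), so that 0 is half open, set as the call begins (left out, the last holds). The fingers move at their own pace and stop on an object; the grip force is fixed at half the most. Time passes only in rows, so rows that repeat a pose let the fingers close. It gives the time, the measured TCP pose, the force, the opening and the grip force at its end, in the units of the state.
- env.read_state(): the state, without advancing time (a new reading comes with each control period).
- env.camera(name): name is "side" or "top"; returns a dict with "color" (400x640x3 uint8, red, green, blue), "range_z" (400x640 float32, m along the optical axis (not along the pixel's ray), 0 where there is no reading), "K" (3x3 intrinsics, pixels), "rvec" (rotation vector, rad) and "tvec" (3), from world to camera coordinates, as OpenCV has them. Camera axes: x right, y down, z forward; pixel columns grow to the right and rows downward; lengths in m; the calibration is good to about 2 mm. A picture is of the moment at which its call begins.
- env.finish_job(): hands the job in; it is judged then, once.
The state is a dict: "clock": time; "joint_pos": joint angles; "joint_velocities": joint speeds; "tau": joint torques, N m; "tcp_pos": TCP position; "orientation": TCP orientation; "wrist_force": force on the tool from outside, world axes, zero at the start; "wrist_torque": the same for the moment, N m; "gripper_width": finger opening in m; "grasp_force": force on a finger pad.
Only numpy, scipy, OpenCV 4.12 (cv2) and the standard library are available. Lean on these libraries where they do the work, as an engineer would, in place of code of your own. Each camera call takes 0.05 s, during which the arm holds its last target. There are 200 camera calls.

## Working session

There is one attempt and no reset: what is moved stays moved. The work goes in short steps, Python scripts to look and compute and a tool call to move; the robot and the scene stay as the last step left them, time stands still between calls to the robot, and variables do not carry over. Pictures are saved under pics/ and viewed, at most 10 in all, crops included, and the job is handed in when it is done.

Besides the shell and the picture viewer there is one more tool, called after ">>>" as name([rows], argument=value, ...), one row to a line, values as JSON. play_rows: Moves the arm, as the interface text tells. Scaled input: -1 to 1 covers 200 mm each way for a shift and 120 degrees each way for a turn. Its arguments: {"type":"object","properties":{"plan":{"type":"array"},"claw":{"type":"number"}},"required":["plan"]}

```bash
mkdir -p pics; ls; cat > h.py <<'E'
import numpy as np, cv2
from rig import env
from scipy.spatial.transform import Rotation as R
def cam(n):
    c=env.camera(n); c['R']=cv2.Rodrigues(np.array(c['rvec'],float))[0]; c['t']=np.array(c['tvec'],float).ravel(); return c
def ray(c,u,v):
    d=np.linalg.inv(c['K'])@np.array([u,v,1.]); return -c['R'].T@c['t'], c['R'].T@d
def onz(c,u,v,z):
    o,d=ray(c,u,v); return o+d*(z-o[2])/d[2]
def cloud(c):
    h,w=c['range_z'].shape; u,v=np.meshgrid(np.arange(w),np.arange(h)); z=c['range_z']
    p=np.stack([u*z,v*z,z],-1)@np.linalg.inv(c['K']).T
    P=(p-c['t'])@c['R']; P[z<=0]=np.nan; return P
def proj(c,p):
    q=c['K']@(c['R']@np.array(p,float)+c['t']); return q[:2]/q[2]
def save(n,im,s=1):
    cv2.imwrite('pics/'+n,cv2.resize(im[:,:,::-1],None,fx=s,fy=s,interpolation=cv2.INTER_CUBIC))
def rel(target,yaw=None,s=None):
    """plan numbers for TCP target from current pose"""
    s=s or env.read_state(); T=R.from_rotvec(s['orientation'])
    return T.inv().apply(np.array(target)-s['tcp_pos'])/0.2
E
python3 - <<'E'
from h import *
np.set_printoptions(precision=4,suppress=True)
for n in('top','side'):
    c=cam(n); save(n+'0.png',c['color'],1.25); o,_=ray(c,0,0); print(n,o,c['R'][2],c['K'][0,0])
s=env.read_state(); print(s); print(R.from_rotvec(s['orientation']).as_matrix())
E
```

```text
pics
top [ 0.3437 -0.0001  0.9955] [ 0.2057 -0.0069 -0.9786] 372.60445392604026
side [0.0453 0.9613 0.5568] [ 0.4208 -0.8118 -0.4049] 413.3063506844349
{'clock': 0.1, 'joint_pos': array([-1.2664,  0.1311,  1.4891, -0.    ,  1.523 , -0.0854]), 'joint_velocities': array([-0.0003, -0.0024, -0.0024, -0.0016,  0.0009,  0.0014]), 'tau': array([  0.0008, -56.1341, -49.3094,   0.0769,   0.0291,  -0.0001]), 'tcp_pos': array([ 0.2279, -0.5548,  0.4038]), 'orientation': array([-3.0805, -0.6081,  0.0003]), 'wrist_force': array([-1.1311, -0.6406, -0.5096]), 'wrist_torque': array([-0.0138,  0.0313,  0.043 ]), 'grasp_force': 0.0, 'gripper_width': 0.09273335717935222}
[[ 0.925   0.38   -0.0005]
 [ 0.38   -0.925   0.0016]
 [ 0.0001 -0.0017 -1.    ]]
```

View pics/top0.png

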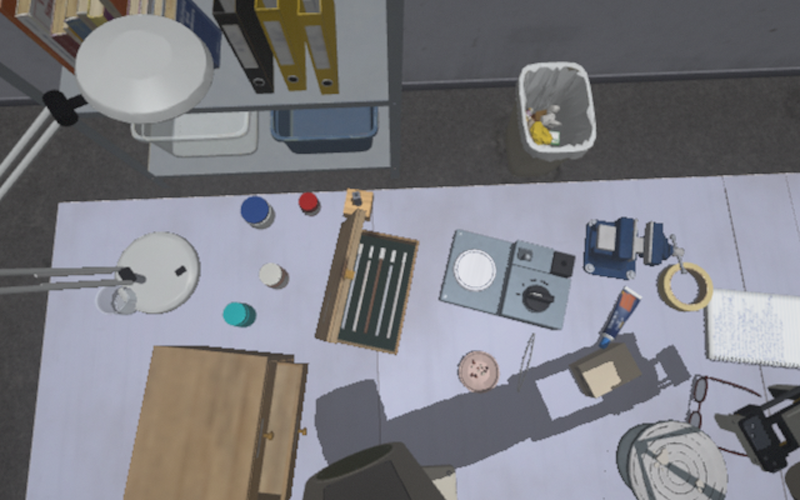

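View pics/side0.png

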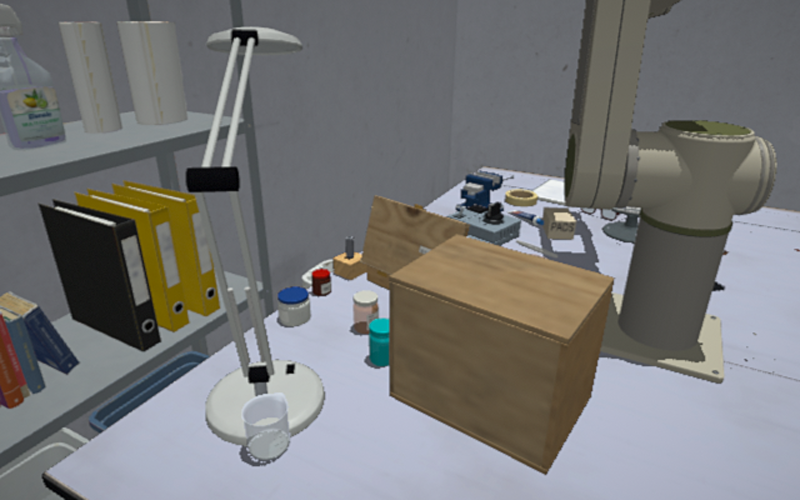

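In the top picture I see the warmer at (508,280). The jar candidates are the white lid (272,274), blue squat (256,210), small red (309,203) and turquoise (238,314). The probe stand is at (358,203), behind the case. The white-lidded tall slim jar fits the resin jar: turquoise is excluded by the task, blue is wide and squat, and red is the smallest. I'll measure these and confirm with a crop.

```bash
python3 - <<'E'
from h import *
np.set_printoptions(precision=4,suppress=True)
c=cam('top'); P=cloud(c); s=cam('side'); Q=cloud(s)
def circ(name,P,lo,hi,box):
    m=(P[...,2]>lo)&(P[...,2]<hi)&(P[...,0]>box[0])&(P[...,0]<box[1])&(P[...,1]>box[2])&(P[...,1]<box[3])
    p=P[m]; 
    if len(p)<4: print(name,len(p)); return
    q=p[:,:2].astype(np.float32); (cx,cy),r=cv2.minEnclosingCircle(q)
    print(name,len(p),'cent',[cx,cy],'r',r,'rect',cv2.minAreaRect(q),'zmed',np.median(p[:,2]))
for n,(u,v) in dict(white=(272,274),blue=(256,210),red=(309,203),turq=(238,314),stand=(358,200),plate=(475,268),knob=(538,295),block=(563,263),toggle=(523,255),rhs=(545,285)).items():
    u/=1.25;v/=1.25; print(n,P[int(v),int(u)])
w=P[int(274/1.25),int(272/1.25)]
b=lambda p,d:(p[0]-d,p[0]+d,p[1]-d,p[1]+d)
for nm,X in(('top',P),('side',Q)):
    circ('jar '+nm,X,.063,.08,b(w,.045))
    st=P[int(200/1.25),int(358/1.25)]
    circ('stand '+nm,X,.035,.046,b(st,.06)); circ('probe '+nm,X,.08,.1,b(st,.06))
    pl=P[int(268/1.25),int(475/1.25)]
    circ('plate '+nm,X,.0245,.032,b(pl,.07))
k=P[int(295/1.25),int(538/1.25)]
circ('slab',P,.014,.09,(pl[0]-.16,pl[0]+.16,pl[1]-.28,pl[1]+.1))
circ('housing',P,.044,.06,(pl[0]-.16,pl[0]+.16,pl[1]-.28,pl[1]+.1))
circ('knobbar',P,.09,.105,(pl[0]-.16,pl[0]+.16,pl[1]-.28,pl[1]+.1))
A=c['color'][130:290,150:310]; A=cv2.resize(A,(400,400),interpolation=2)
B=s['color'][180:300,210:370]; B=cv2.resize(B,(400,300),interpolation=2); B=np.vstack([B,np.zeros((100,400,3),np.uint8)])
save('cand.png',np.hstack([A,B]))
W=c['color'][170:280,340:480]; save('warmer.png',W,5)
E
```

```text
white [0.497  0.2416 0.0694]
blue [0.6359 0.281  0.0561]
red [0.651 0.17  0.046]
turq [0.4197 0.307  0.0699]
stand [0.6445 0.0645 0.0699]
plate [ 0.4991 -0.1756  0.0303]
knob [ 0.4296 -0.2794  0.0983]
block [ 0.5012 -0.358   0.0361]
toggle [ 0.5177 -0.2715  0.052 ]
rhs [ 0.4542 -0.3124  0.0483]
jar top 259 cent [0.49830836057662964, 0.24446764588356018] r 0.023821547627449036 rect ((0.49866047501564026, 0.24355977773666382), (0.04431318864226341, 0.04457104578614235), 32.502723693847656) zmed 0.06962217174378418
stand top 316 cent [0.6343936324119568, 0.0618927888572216] r 0.055278316140174866 rect ((0.6341754198074341, 0.065895214676857), (0.06202024593949318, 0.0980602353811264), 88.25883483886719) zmed 0.03997781446606528
probe top 47 cent [0.6224483251571655, 0.0776115208864212] r 0.03833058476448059 rect ((0.6215881705284119, 0.07495830953121185), (0.01803400367498398, 0.07543981820344925), 72.03722381591797) zmed 0.08949241699027054
plate top 856 cent [0.4970792531967163, -0.19818352162837982] r 0.06975294649600983 rect ((0.4829609990119934, -0.18403032422065735), (0.1310533732
[... 911 characters left out ...]
4), 12.6729154586792) zmed 0.027685066468301125
slab 6543 cent [0.4681299924850464, -0.29676979780197144] r 0.19944171607494354 rect ((0.468278706073761, -0.277510404586792), (0.2588050961494446, 0.3557429313659668), 0.10568922013044357) zmed 0.042785333173657965
housing 2703 cent [0.4822164475917816, -0.3244962692260742] r 0.1326906532049179 rect ((0.47982659935951233, -0.3441489338874817), (0.19711479544639587, 0.22532911598682404), 72.99301147460938) zmed 0.05011456506619071
knobbar 359 cent [0.5004923343658447, -0.3620777130126953] r 0.11674883216619492 rect ((0.4799578785896301, -0.37927374243736267), (0.07667707651853561, 0.2329532653093338), 39.94356155395508) zmed 0.09392002969492895
```

View pics/cand.png

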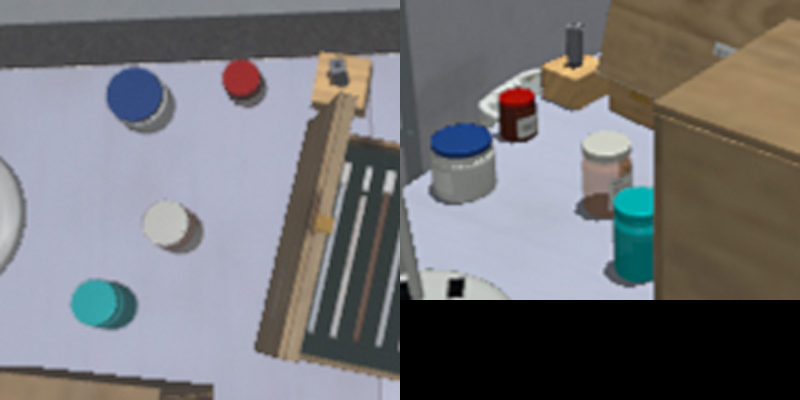

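View pics/warmer.png

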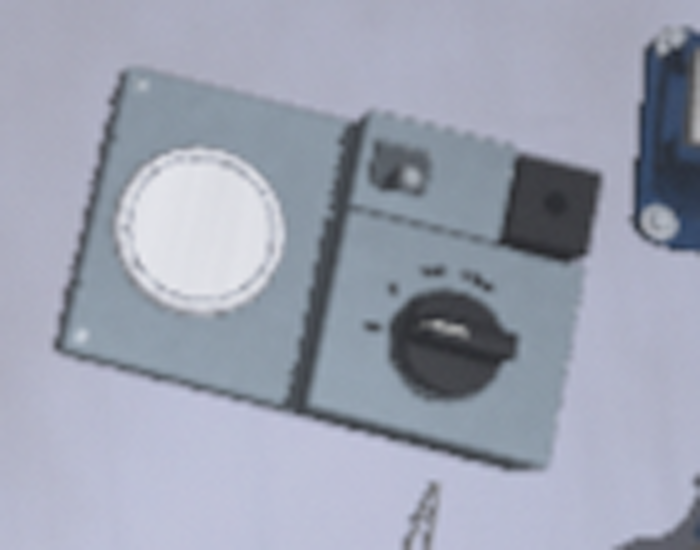

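The crop confirms the white-lidded tall jar as the resin jar (left crop, (170,225)); the square grey probe stands in the stand at (338,70), just behind the lid's end. The warmer crop shows the plate at (200,228), the hole at (557,203), the toggle ball at (412,175) and the knob at (450,343). Next I'll measure the warmer pose and the probe.

```bash
python3 - <<'E'
from h import *
np.set_printoptions(precision=4,suppress=True)
c=cam('top'); P=cloud(c); s=cam('side'); Q=cloud(s); im=c['color']
# plate: bright white blob
g=im.min(2); m=np.zeros_like(g); sub=(slice(190,245),slice(355,405)); m[sub]=(g[sub]>205)*255
ct=max(cv2.findContours(m,0,1)[0],key=cv2.contourArea); (u,v),_,_=e=cv2.fitEllipse(ct); print('plate ell',e)
pl=onz(c,u,v,.0275)
# hole: darkest blob inside block
gray=im.max(2).astype(float); sub=gray[203:218,444:459]; print(sub.astype(int)[3:13,3:13])
w=np.clip(45-sub,0,None); vv,uu=np.mgrid[203:218,444:459]; 
hole=onz(c,451.4,210.6,.054)
print('plate',pl,'hole',hole)
d=hole[:2]-pl[:2]; print('len',np.linalg.norm(d),'exp',np.hypot(53,170)); yaw=np.arctan2(d[1],d[0])-np.arctan2(-170,53); print('yaw deg',np.degrees(yaw))
for n,(a,b) in dict(c1=(125,68),c2=(60,348)).items(): print(n,onz(c,340+a/5,170+b/5,.02))
# probe / stand
box=lambda X:(X[...,0]>.59)&(X[...,0]<.69)&(X[...,1]>.02)&(X[...,1]<.11)
for n,X in(('top',P),('side',Q)):
    a=X[box(X)&(X[...,2]>.083)&(X[...,2]<.097)]; print(n,'pr',len(a),np.sort(a[:,0])[::4],np.sort(a[:,1])[::4])
    a=X[box(X)&(X[...,2]>.036)&(X[...,2]<.044)]; r=cv2.minAreaRect(a[:,:2].astype(np.float32)); print('st',r)
    a=X[(X[...,0]>.3)&(X[...,0]<.7)&(X[...,1]>.0)&(X[...,1]<.16)&(X[...,2]>.17)&(X[...,2]<.21)]; 
    if len(a): print('lid end',a[a[:,0].argmax()],a[a[:,0].argmin()],'zmax',a[:,2].max())
a=np.vstack([P.reshape(-1,3),Q.reshape(-1,3)]); a=a[(a[:,2]>.23)&(a[:,0]>.35)&(a[:,0]<.95)&(a[:,1]>-.2)&(a[:,1]<.6)]
print('high',len(a), a[::max(1,len(a)//25)])
st=im[145:185,265:310]; save('stand.png',st,12)
E
```

```text
plate ell ((379.7399597167969, 215.677978515625), (27.865510940551758, 30.086780548095703), 119.3767318725586)
[[66 67 67 67 69 66 67 67 67 66]
 [67 67 68 69 68 67 68 67 67 67]
 [67 67 63 61 58 63 65 67 67 67]
 [67 64 57 52 53 55 64 67 66 67]
 [68 61 52 49 52 54 62 67 67 67]
 [68 65 54 50 50 53 60 69 67 68]
 [68 67 60 54 54 57 63 69 68 67]
 [68 67 66 65 61 65 67 67 68 68]
 [68 69 70 68 69 67 68 69 68 67]
 [69 69 66 67 68 68 66 69 66 67]]
plate [ 0.4951 -0.175   0.0275] hole [ 0.4966 -0.3548  0.054 ]
len 0.17974079444742017 exp 178.07021087200408
yaw deg -16.852573013343385
c1 [ 0.5854 -0.1434  0.02  ]
c2 [ 0.4361 -0.0991  0.02  ]
top pr 43 [0.5908 0.6428 0.6441 0.6456 0.6471 0.6486 0.6508 0.6516 0.6539 0.6553
 0.6568] [0.0576 0.06   0.0603 0.0627 0.0632 0.0653 0.0678 0.0683 0.0706 0.0711
 0.073 ]
st ((0.6509145498275757, 0.06513790786266327), (0.05612555518746376, 0.05682262033224106), 78.55620574951172)
lid end [0.5893 0.0646 0.1742] [0.3545 0.0981 0.1922] zmax 0.2066583116269972
side pr 37 [0.5907 0.5926 0.5954 0.641  0.6419 0.6455 0.6474 0.6497 0.6518 0.6543] [0.0606 0.0636 0.068 
[... 175 characters left out ...]
1 0.0594 0.1896] [0.3517 0.1047 0.1944] zmax 0.20407919861948107
high 13488 [[0.7452 0.2966 0.5093]
 [0.7285 0.245  0.5062]
 [0.7061 0.2571 0.521 ]
 [0.6943 0.2839 0.5255]
 [0.6903 0.2393 0.5171]
 [0.6857 0.2258 0.5112]
 [0.6735 0.2338 0.5178]
 [0.6622 0.2487 0.5239]
 [0.6517 0.2663 0.5291]
 [0.6437 0.2801 0.5306]
 [0.6366 0.2761 0.5294]
 [0.6297 0.2907 0.5293]
 [0.6297 0.2343 0.5146]
 [0.6216 0.3498 0.5239]
 [0.6104 0.3483 0.5305]
 [0.6117 0.3863 0.5141]
 [0.5952 0.4042 0.5027]
 [0.5601 0.4199 0.4897]
 [0.4603 0.555  0.2598]
 [0.6619 0.3498 0.5212]
 [0.6803 0.2674 0.5047]
 [0.583  0.4311 0.4951]
 [0.5085 0.5301 0.4445]
 [0.4274 0.5983 0.4126]
 [0.474  0.5929 0.3015]
 [0.486  0.5757 0.2322]]
```

View pics/stand.png

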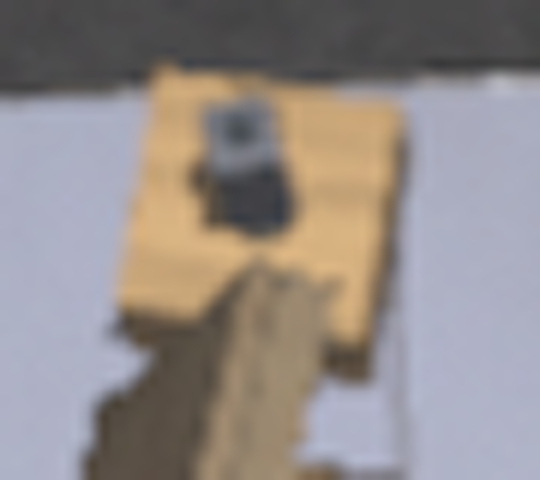

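The warmer yaw is about -16.7°, from two agreeing measures: plate-to-hole distance 179.7 mm against 178.1 expected, and the slab edge at -16.5°. The stand crop shows the probe grip centred on its block at about (240,130), clear of the lid end at (270,270). Positions are probe (0.650, 0.0655) and jar (0.4975, 0.2455). I'll move above the jar now.

>>> play_rows([
  {"delta_pos":[0.69,-0.8,-0.23],"twist":[0,0,0]},
  {"delta_pos":[0.69,-0.8,-0.23],"twist":[0,0,0]},
  {"delta_pos":[0.69,-0.8,-0.23],"twist":[0,0,0]},
  {"delta_pos":[0.69,-0.8,-0.23],"twist":[0,0,0]},
], claw=0.55)

```text
clock: 0.8
tcp_pos: [0.2955, -0.3522, 0.4518]
orientation: [3.08, 0.611, 0.002]
wrist_force: [-0.1, -1.5, 0.9]
gripper_width: 0.0721
grasp_force: 0.0
```

>>> play_rows([
  {"delta_pos":[0.69,-0.8,0],"twist":[0,0,0]},
  {"delta_pos":[0.69,-0.8,0],"twist":[0,0,0]},
  {"delta_pos":[0.69,-0.8,0],"twist":[0,0,0]},
  {"delta_pos":[0.69,-0.8,0],"twist":[0,0,0]},
  {"delta_pos":[0.69,-0.8,0],"twist":[0,0,0]},
])

```text
clock: 1.42
tcp_pos: [0.362, -0.1527, 0.451]
orientation: [3.081, 0.614, 0.001]
wrist_force: [-0.2, 0.4, 0.5]
gripper_width: 0.072
grasp_force: 0.0
```

>>> play_rows([
  {"delta_pos":[0.69,-0.8,0],"twist":[0,0,0]},
  {"delta_pos":[0.69,-0.8,0],"twist":[0,0,0]},
  {"delta_pos":[0.69,-0.8,0],"twist":[0,0,0]},
  {"delta_pos":[0.69,-0.8,0],"twist":[0,0,0]},
  {"delta_pos":[0.69,-0.8,0],"twist":[0,0,0]},
])

```text
clock: 2.05
tcp_pos: [0.429, 0.0466, 0.4505]
orientation: [3.081, 0.612, -0.001]
wrist_force: [0.2, -0.2, 0.7]
gripper_width: 0.0719
grasp_force: 0.0
```

>>> play_rows([
  {"delta_pos":[0.69,-0.79,0],"twist":[0,0,-1]},
  {"delta_pos":[0.69,-0.79,0],"twist":[0,0,-1]},
  {"delta_pos":[0.69,-0.79,0],"twist":[0,0,-1]},
  {"delta_pos":[0.69,-0.79,0],"twist":[0,0,-1]},
  {"delta_pos":[0.69,-0.79,0],"twist":[0,0,-1]},
  {"delta_pos":[0.69,-0.79,0],"twist":[0,0,-1]},
  {"delta_pos":[0.69,-0.79,0],"twist":[0,0,-1]},
  {"delta_pos":[0.69,-0.79,0],"twist":[0,0,-1]},
  {"delta_pos":[0.69,-0.79,0],"twist":[0,0,-1]},
  {"delta_pos":[0.69,-0.79,0],"twist":[0,0,-1]},
  {"delta_pos":[0.69,-0.79,0],"twist":[0,0,-1]},
  {"delta_pos":[0.69,-0.79,0],"twist":[0,0,-1]},
])

```text
clock: 3.55
tcp_pos: [0.497, 0.2428, 0.4507]
orientation: [1.017, 2.972, -0.001]
wrist_force: [-0.2, 0.5, 0.4]
gripper_width: 0.0718
grasp_force: 0.0
```

```bash
python3 - <<'E'
from h import *
np.set_printoptions(precision=4,suppress=True)
s=env.read_state(); print(s['clock'],s['tcp_pos'],s['joint_pos'],s['gripper_width'],s['wrist_force']); print(R.from_rotvec(s['orientation']).as_matrix())
print(rel([.4975,.2455,.052+.167],s=s))
# calibration check: fingers seen by both cameras
for n in('top','side'):
    X=cloud(cam(n)); a=X[(abs(X[...,0]-.4975)<.12)&(abs(X[...,1]-.2455)<.12)&(X[...,2]>.255)&(X[...,2]<.31)]
    print(n,len(a),a.min(0) if len(a) else '',a.max(0) if len(a) else '')
E
```

```text
3.55 [0.497  0.2428 0.4507] [ 0.362  -0.0112  1.5523 -0.0005  1.6007 -0.5496] 0.07175892763836668 [-0.2198  0.4677  0.3526]
[[-0.7905  0.6125 -0.    ]
 [ 0.6125  0.7905 -0.0006]
 [-0.0004 -0.0005 -1.    ]]
[0.0066 0.0125 1.1585]
top 0  
side 336 [0.4586 0.2081 0.2656] [0.5355 0.2919 0.31  ]
```

>>> play_rows([
  {"delta_pos":[0.006,0.012,0.3],"twist":[0,0,0]},
  {"delta_pos":[0.006,0.012,0.6],"twist":[0,0,0]},
  {"delta_pos":[0.006,0.012,0.8],"twist":[0,0,0]},
  {"delta_pos":[0.006,0.012,0.9],"twist":[0,0,0]},
])

```text
clock: 4.15
tcp_pos: [0.496, 0.2467, 0.268]
orientation: [-1.018, -2.969, 0.004]
wrist_force: [-0.3, -0.3, -0.3]
gripper_width: 0.0719
grasp_force: 0.0
```

>>> play_rows([
  {"delta_pos":[0,0,0.13],"twist":[0,0,0]},
  {"delta_pos":[0,0,0.26],"twist":[0,0,0]},
  {"delta_pos":[0,0,0.26],"twist":[0,0,0]},
])

```text
clock: 4.53
tcp_pos: [0.4963, 0.2471, 0.2177]
orientation: [-1.016, -2.971, 0.003]
wrist_force: [0.3, -0.1, 0.9]
gripper_width: 0.072
grasp_force: 0.0
```

>>> play_rows([
  {"delta_pos":[0,0,0],"twist":[0,0,0]},
  {"delta_pos":[0,0,0],"twist":[0,0,0]},
  {"delta_pos":[0,0,0],"twist":[0,0,0]},
  {"delta_pos":[0,0,0],"twist":[0,0,0]},
], claw=-0.4)

```text
clock: 5.03
tcp_pos: [0.4972, 0.2476, 0.22]
orientation: [1.014, 2.972, 0.001]
wrist_force: [-1.2, -1.1, 6.1]
gripper_width: 0.0465
grasp_force: 30.0
```

>>> play_rows([
  {"delta_pos":[0,0,-0.15],"twist":[0,0,0]},
  {"delta_pos":[0,0,-0.4],"twist":[0,0,0]},
  {"delta_pos":[0,0,-0.7],"twist":[0,0,0]},
  {"delta_pos":[0,0,-0.95],"twist":[0,0,0]},
  {"delta_pos":[0,0,-0.95],"twist":[0,0,0]},
])

```text
clock: 5.65
tcp_pos: [0.4977, 0.248, 0.4146]
orientation: [1.012, 2.966, 0.01]
wrist_force: [0.8, -0.5, -2.1]
gripper_width: 0.047
grasp_force: 30.0
```

>>> play_rows([
  {"delta_pos":[0,0,-0.22],"twist":[0,0,0]},
  {"delta_pos":[-0.15,-0.2,-0.25],"twist":[0,0,0]},
  {"delta_pos":[-0.3,-0.4,-0.25],"twist":[0,0,0]},
  {"delta_pos":[-0.5,-0.65,-0.25],"twist":[0,0,0]},
  {"delta_pos":[-0.64,-0.84,-0.25],"twist":[0,0,0]},
])

```text
clock: 6.28
tcp_pos: [0.4949, 0.0344, 0.4569]
orientation: [-1.014, -2.971, 0.001]
wrist_force: [0.2, 0.3, -2.3]
gripper_width: 0.0467
grasp_force: 30.0
```

>>> play_rows([
  {"delta_pos":[-0.2,-0.26,0],"twist":[0,0,0]},
  {"delta_pos":[-0.38,-0.5,0],"twist":[0,0,0]},
  {"delta_pos":[-0.55,-0.72,0],"twist":[0,0,0]},
  {"delta_pos":[-0.64,-0.84,0],"twist":[0,0,0]},
  {"delta_pos":[-0.64,-0.84,0],"twist":[0,0,0]},
  {"delta_pos":[-0.64,-0.84,0],"twist":[0,0,0]},
])

```text
clock: 7.02
tcp_pos: [0.4939, -0.1743, 0.4575]
orientation: [-1.014, -2.972, -0.001]
wrist_force: [-0.1, 0.0, -1.6]
gripper_width: 0.0468
grasp_force: 30.0
```

```bash
python3 - <<'E'
from h import *
np.set_printoptions(precision=4,suppress=True)
s=env.read_state(); print(s['clock'],s['tcp_pos'],s['joint_pos'],s['gripper_width'],s['wrist_force']); print(R.from_rotvec(s['orientation']).as_matrix())
c=cam('side'); q=proj(c,s['tcp_pos']-[0,0,.2]).astype(int); print(q)
u,v=q; save('held.png',c['color'][max(v-70,0):v+70,u-100:u+100],3)
X=cloud(c); t=s['tcp_pos']
for lo in(.2,.21,.22,.23,.24,.25,.26):
    a=X[(abs(X[...,0]-t[0])<.06)&(abs(X[...,1]-t[1])<.06)&(X[...,2]>lo)&(X[...,2]<lo+.01)]; print(lo,len(a),a.mean(0) if len(a) else '')
print(rel([.495,-.175,t[2]],s=s))
E
```

```text
7.025 [ 0.4939 -0.1743  0.4575] [-0.4373 -0.0921  1.6181  0.0005  1.6176 -1.3506] 0.046756474384410926 [-0.0904  0.0139 -1.5941]
[[-0.7915  0.6111 -0.0016]
 [ 0.6111  0.7915  0.0013]
 [ 0.0021  0.0001 -1.    ]]
[365 120]
0.2 0 
0.21 0 
0.22 0 
0.23 4 [ 0.4844 -0.1545  0.2391]
0.24 51 [ 0.4891 -0.1566  0.245 ]
0.25 54 [ 0.4886 -0.1567  0.2549]
0.26 59 [ 0.4886 -0.1569  0.2648]
[-0.0063  0.0005 -0.    ]
```

View pics/held.png

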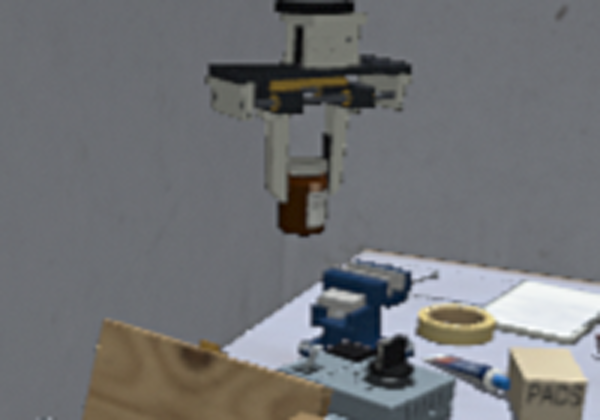

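The held crop shows the jar upright in the pads at (303,205), lid up, above the warmer. I'll lower it now.

>>> play_rows([
  {"delta_pos":[-0.006,0,0.3],"twist":[0,0,0]},
  {"delta_pos":[-0.006,0,0.58],"twist":[0,0,0]},
  {"delta_pos":[-0.006,0,0.8],"twist":[0,0,0]},
  {"delta_pos":[-0.006,0,0.93],"twist":[0,0,0]},
  {"delta_pos":[-0.006,0,0.93],"twist":[0,0,0]},
])

```text
clock: 7.7
tcp_pos: [0.494, -0.1738, 0.2702]
orientation: [-1.01, -2.969, -0.001]
wrist_force: [-0.5, -0.3, -0.6]
gripper_width: 0.0469
grasp_force: 30.0
```

>>> play_rows([
  {"delta_pos":[0,0,0.04],"twist":[0,0,0]},
  {"delta_pos":[0,0,0.08],"twist":[0,0,0]},
  {"delta_pos":[0,0,0.11],"twist":[0,0,0]},
  {"delta_pos":[0,0,0.115],"twist":[0,0,0]},
  {"delta_pos":[0,0,0.115],"twist":[0,0,0]},
])

```text
clock: 8.32
tcp_pos: [0.495, -0.1757, 0.2499]
orientation: [1.014, 2.973, -0.0]
wrist_force: [-0.5, -0.0, -1.6]
gripper_width: 0.0467
grasp_force: 30.0
```

>>> play_rows([
  {"delta_pos":[0,0,0.01],"twist":[0,0,0]},
  {"delta_pos":[0,0,0.015],"twist":[0,0,0]},
  {"delta_pos":[0,0,0.015],"twist":[0,0,0]},
])

```text
clock: 8.7
tcp_pos: [0.4952, -0.1758, 0.2475]
orientation: [1.014, 2.973, -0.0]
wrist_force: [-2.4, 0.3, 5.0]
gripper_width: 0.0468
grasp_force: 30.0
```

```bash
python3 - <<'E'
from h import *
np.set_printoptions(precision=4,suppress=True)
s=env.read_state(); print(s['tcp_pos'],s['wrist_force'])
c=cam('side'); X=cloud(c); t=s['tcp_pos']; im=c['color']
m=(abs(X[...,0]-t[0])<.05)&(abs(X[...,1]-t[1])<.05)&(X[...,2]>.02)&(X[...,2]<.12)
for z in np.arange(.02,.12,.006):
    k=m&(X[...,2]>=z)&(X[...,2]<z+.006); print(round(z,3),k.sum(),im[k].mean(0).astype(int) if k.any() else '')
E
```

```text
[ 0.4952 -0.1758  0.2475] [-2.4124  0.3389  4.9576]
0.02 10 [73 78 81]
0.026 1 [109  98  84]
0.032 0 
0.038 0 
0.044 0 
0.05 0 
0.056 0 
0.062 0 
0.068 4 [115 115 107]
0.074 9 [103 102  95]
0.08 13 [91 85 76]
0.086 16 [105 104  97]
0.092 42 [101 103  97]
0.098 65 [98 99 95]
0.104 24 [102 104 101]
0.11 29 [105 107 103]
0.116 18 [103 105 103]
```

Contact is felt (+5 N), so I'll release and rise.

>>> play_rows([
  {"delta_pos":[0,0,0],"twist":[0,0,0]},
  {"delta_pos":[0,0,0],"twist":[0,0,0]},
  {"delta_pos":[0,0,0],"twist":[0,0,0]},
  {"delta_pos":[0,0,-0.1],"twist":[0,0,0]},
  {"delta_pos":[0,0,-0.4],"twist":[0,0,0]},
  {"delta_pos":[0,0,-0.7],"twist":[0,0,0]},
  {"delta_pos":[0,0,-0.95],"twist":[0,0,0]},
  {"delta_pos":[0,0,-0.95],"twist":[0,0,0]},
], claw=0.55)

```text
clock: 9.75
tcp_pos: [0.4959, -0.176, 0.4424]
orientation: [1.011, 2.965, -0.002]
wrist_force: [-0.1, -0.5, -0.2]
gripper_width: 0.0723
grasp_force: 0.0
```

```bash
python3 - <<'E'
from h import *
np.set_printoptions(precision=4,suppress=True)
s=env.read_state(); print(s['tcp_pos'],s['wrist_force'],s['joint_pos'])
T=R.from_rotvec(s['orientation']).as_matrix(); print(T)
c=cam('side'); X=cloud(c)
for n,X in(('side',X),('top',cloud(cam('top')))):
    a=X[(abs(X[...,0]-.495)<.05)&(abs(X[...,1]+.175)<.05)&(X[...,2]>.09)&(X[...,2]<.106)]
    if len(a): print(n,len(a),cv2.minEnclosingCircle(a[:,:2].astype(np.float32)),np.median(a[:,2]),a[:,2].min(),a[:,2].max())
print('to probe',rel([.650,.0655,.457],s=s))
E
```

```text
[ 0.4959 -0.176   0.4424] [-0.056  -0.4865 -0.1896] [-0.4385 -0.0882  1.6418  0.      1.5787 -1.3519]
[[-0.7916  0.611   0.0085]
 [ 0.611   0.7916 -0.004 ]
 [-0.0091  0.0021 -1.    ]]
side 90 ((0.4960516393184662, -0.17166242003440857), 0.023252999410033226) 0.09826672317517957 0.09003506010346674 0.10159804161991778
to probe [ 0.1269  1.4267 -0.0714]
```

Jar is standing at about (0.496, -0.172), top at 0.098, so it is within tolerance. Next is the probe.

>>> play_rows([
  {"delta_pos":[0.06,0.3,-0.07],"twist":[0,0,-0.08]},
  {"delta_pos":[0.06,0.6,-0.07],"twist":[0,0,-0.16]},
  {"delta_pos":[0.06,0.85,-0.07],"twist":[0,0,-0.22]},
  {"delta_pos":[0.06,0.85,-0.07],"twist":[0,0,-0.22]},
  {"delta_pos":[0.127,1.0,-0.07],"twist":[0,0,-0.22]},
  {"delta_pos":[0.127,1.0,-0.07],"twist":[0,0,-0.22]},
  {"delta_pos":[0.127,1.0,-0.07],"twist":[0,0,-0.22]},
], claw=-0.14)

```text
clock: 10.72
tcp_pos: [0.5966, -0.0027, 0.4495]
orientation: [-0.31, -3.124, 0.001]
wrist_force: [-1.1, 0.0, -0.5]
gripper_width: 0.04
grasp_force: 0.0
```

```bash
python3 - <<'E'
from h import *
np.set_printoptions(precision=4,suppress=True)
s=env.read_state(); print(s['tcp_pos'],s['joint_pos']); print(R.from_rotvec(s['orientation']).as_matrix())
print('to probe',rel([.650,.0655,.457],s=s))
X=cloud(cam('top'))
a=X[(abs(X[...,0]-.495)<.05)&(abs(X[...,1]+.175)<.05)&(X[...,2]>.09)&(X[...,2]<.106)]
if len(a): print(len(a),cv2.minEnclosingCircle(a[:,:2].astype(np.float32)),np.median(a[:,2]))
E
```

```text
[ 0.5966 -0.0027  0.4495] [-0.0902  0.108   1.4314 -0.0006  1.6043 -1.4635]
[[-0.9805  0.1963 -0.0021]
 [ 0.1963  0.9806 -0.0004]
 [ 0.002  -0.0008 -1.    ]]
to probe [-0.1947  0.3866 -0.0382]
278 ((0.4986385703086853, -0.17669177055358887), 0.022906431928277016) 0.09691824166603022
```

>>> play_rows([
  {"delta_pos":[-0.1,0.2,0],"twist":[0,0,0]},
  {"delta_pos":[-0.19,0.39,0],"twist":[0,0,0]},
  {"delta_pos":[-0.19,0.39,0],"twist":[0,0,0]},
  {"delta_pos":[-0.19,0.39,0.2],"twist":[0,0,0]},
  {"delta_pos":[-0.19,0.39,0.45],"twist":[0,0,0]},
  {"delta_pos":[-0.19,0.39,0.6],"twist":[0,0,0]},
  {"delta_pos":[-0.19,0.39,0.65],"twist":[0,0,0]},
  {"delta_pos":[-0.19,0.39,0.65],"twist":[0,0,0]},
])

```text
clock: 11.78
tcp_pos: [0.6495, 0.0664, 0.321]
orientation: [-0.31, -3.126, 0.0]
wrist_force: [-0.0, -0.8, 0.8]
gripper_width: 0.04
grasp_force: 0.0
```

```bash
python3 - <<'E'
from h import *
np.set_printoptions(precision=4,suppress=True)
s=env.read_state(); print(s['tcp_pos'],s['wrist_force']); print(R.from_rotvec(s['orientation']).as_matrix())
print('down',rel([.6495,.0665,.243],s=s))
c=cam('side'); u,v=proj(c,[.65,.0655,.1]).astype(int); print(u,v)
save('pre.png',c['color'][v-50:v+50,u-60:u+60],5)
E
```

```text
[0.6495 0.0664 0.321 ] [-0.0249 -0.798   0.7671]
[[-0.9805  0.1964 -0.0003]
 [ 0.1964  0.9805 -0.0002]
 [ 0.0003 -0.0003 -1.    ]]
down [-0.0002  0.0009  0.3899]
278 186
```

View pics/pre.png

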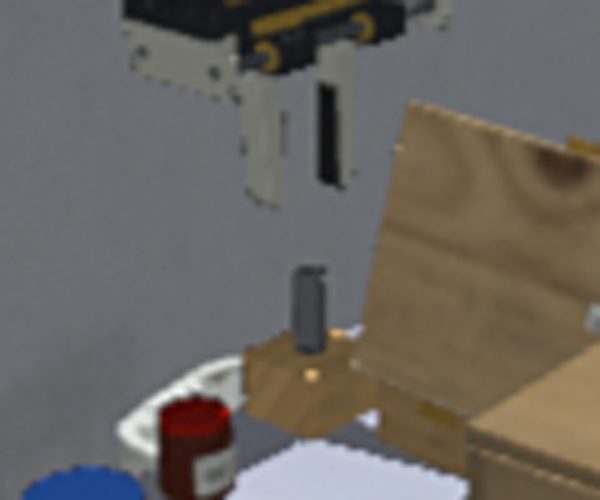

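The fingers, with tips at (265,195) and (335,180), straddle the probe at (308,310). The gripper is clear of the lid. Descending and gripping.

>>> play_rows([
  {"delta_pos":[0,0,0.12],"twist":[0,0,0]},
  {"delta_pos":[0,0,0.24],"twist":[0,0,0]},
  {"delta_pos":[0,0,0.34],"twist":[0,0,0]},
  {"delta_pos":[0,0,0.39],"twist":[0,0,0]},
  {"delta_pos":[0,0,0.39],"twist":[0,0,0]},
  {"delta_pos":[0,0,0.39],"twist":[0,0,0]},
])

```text
clock: 12.58
tcp_pos: [0.6501, 0.0673, 0.2439]
orientation: [0.308, 3.125, 0.0]
wrist_force: [-0.4, 0.7, 0.3]
gripper_width: 0.0404
grasp_force: 0.0
```

>>> play_rows([
  {"delta_pos":[0,0,0],"twist":[0,0,0]},
  {"delta_pos":[0,0,0],"twist":[0,0,0]},
  {"delta_pos":[0,0,0],"twist":[0,0,0]},
  {"delta_pos":[0,0,0],"twist":[0,0,0]},
], claw=-1)

```text
clock: 13.08
tcp_pos: [0.6497, 0.0673, 0.2432]
orientation: [0.308, 3.126, 0.0]
wrist_force: [-0.4, 0.4, 2.1]
gripper_width: 0.0186
grasp_force: 30.0
```

The width of 18.6 mm is more than the 16 mm grip, so the probe's yaw probably differs from the stand's. I'll check the yaw on the saved crop.

```bash
python3 - <<'E'
from h import *
np.set_printoptions(precision=3,suppress=True)
im=cv2.imread('pics/stand.png')[:,:,::-1].astype(int); c=cam('top')
lum=im.sum(2)/3; sat=im.max(2)-im.min(2)
m=((im[...,2]>=im[...,0]-5)&(lum>95)&(lum<175)); z=np.zeros_like(m); z[90:180,190:295]=1; m=(m&z).astype(np.uint8)
m=cv2.morphologyEx(m,cv2.MORPH_CLOSE,np.ones((15,15),np.uint8))
ct=max(cv2.findContours(m,0,1)[0],key=cv2.contourArea)
print(cv2.contourArea(ct),cv2.minAreaRect(ct))
p=np.array([onz(c,265+(u+.5)/12-.5,145+(v+.5)/12-.5,.09)[:2] for u,v in ct[:,0]]).astype(np.float32)
r=cv2.minAreaRect(p); print(r)
print('poly',cv2.approxPolyDP(ct,8,True)[:,0].tolist())
print(env.read_state()['gripper_width'])
E
```

```text
3745.5 ((238.59999084472656, 138.1999969482422), (66.58959197998047, 65.97529602050781), 79.3803482055664)
((0.6486059427261353, 0.06681680679321289), (0.014826571568846703, 0.01395491138100624), 8.661385536193848)
poly [[256, 103], [208, 116], [213, 172], [275, 165]]
0.018348930954434867
```

>>> play_rows([
  {"delta_pos":[0,0,0],"twist":[0,0,0]},
  {"delta_pos":[0,0,0],"twist":[0,0,0]},
  {"delta_pos":[0,0,0],"twist":[0,0,-0.05]},
  {"delta_pos":[0,0,0],"twist":[0,0,-0.1]},
  {"delta_pos":[0,0,0],"twist":[0,0,-0.1]},
], claw=-0.3)

```text
clock: 13.75
tcp_pos: [0.6495, 0.0673, 0.2424]
orientation: [0.019, -3.141, -0.0]
wrist_force: [-0.5, 0.7, -0.8]
gripper_width: 0.0324
grasp_force: 0.0
```

>>> play_rows([
  {"delta_pos":[0,0,0],"twist":[0,0,0]},
  {"delta_pos":[0,0,0],"twist":[0,0,0]},
  {"delta_pos":[0,0,0],"twist":[0,0,0]},
  {"delta_pos":[0,0,0],"twist":[0,0,0]},
], claw=-1)

```text
clock: 14.25
tcp_pos: [0.6496, 0.0673, 0.2427]
orientation: [0.02, -3.141, 0.0]
wrist_force: [-1.5, -0.6, -0.3]
gripper_width: 0.0157
grasp_force: 30.0
```

Width is 15.7 mm, so the grip is flush. Lifting and carrying.

>>> play_rows([
  {"delta_pos":[0,0,-0.1],"twist":[0,0,0]},
  {"delta_pos":[0,0,-0.3],"twist":[0,0,0]},
  {"delta_pos":[0,0,-0.55],"twist":[0,0,0]},
  {"delta_pos":[0,0,-0.8],"twist":[0,0,0]},
  {"delta_pos":[0.07,-0.2,-0.8],"twist":[0,0,0]},
  {"delta_pos":[0.15,-0.4,-0.8],"twist":[0,0,0]},
  {"delta_pos":[0.26,-0.7,-0.8],"twist":[0,0,0]},
])

```text
clock: 15.12
tcp_pos: [0.5994, -0.0722, 0.4048]
orientation: [-0.023, 3.139, -0.0]
wrist_force: [1.0, -0.6, -1.1]
gripper_width: 0.0159
grasp_force: 30.0
```

>>> play_rows([
  {"delta_pos":[0.1,-0.25,0],"twist":[0,0,0]},
  {"delta_pos":[0.2,-0.5,0],"twist":[0,0,0]},
  {"delta_pos":[0.3,-0.75,0],"twist":[0,0,0]},
  {"delta_pos":[0.37,-0.98,0],"twist":[0,0,0]},
])

```text
clock: 15.62
tcp_pos: [0.5273, -0.2705, 0.4048]
orientation: [-0.019, 3.14, -0.002]
wrist_force: [1.6, -0.2, 0.3]
gripper_width: 0.0158
grasp_force: 30.0
```

>>> play_rows([
  {"delta_pos":[0.08,-0.22,0],"twist":[0,0,0]},
  {"delta_pos":[0.16,-0.42,0],"twist":[0,0,0]},
  {"delta_pos":[0.16,-0.42,0],"twist":[0,0,0]},
  {"delta_pos":[0.16,-0.42,0],"twist":[0,0,0]},
  {"delta_pos":[0.16,-0.42,0],"twist":[0,0,0]},
])

```text
clock: 16.25
tcp_pos: [0.498, -0.3522, 0.4033]
orientation: [-0.022, 3.141, -0.0]
wrist_force: [0.7, -0.3, -0.5]
gripper_width: 0.0153
grasp_force: 30.0
```

```bash
python3 - <<'E'
from h import *
np.set_printoptions(precision=4,suppress=True)
s=env.read_state(); t=s['tcp_pos']; print(t,s['joint_pos'],s['gripper_width'],s['wrist_force']); print(R.from_rotvec(s['orientation']).as_matrix())
c=cam('side'); X=cloud(c)
for z in np.arange(.165,.21,.006):
    a=X[(abs(X[...,0]-t[0])<.04)&(abs(X[...,1]-t[1])<.04)&(X[...,2]>z)&(X[...,2]<z+.006)]; print(round(z,3),len(a),a.mean(0) if len(a) else '')
c2=cam('top'); H=proj(c2,[.4966,-.3548,.054]); print('hole px',H, 'tip px side',proj(c,t-[0,0,.2267]))
print(rel([.4966,-.3548,t[2]],s=s))
im=c['color']; u,v=proj(c,t-[0,0,.2267]).astype(int)
A=cv2.resize(im[v-45:v+45,u-40:u+40],(400,450),interpolation=2); u,v=H.astype(int)
B=cv2.resize(c2['color'][v-45:v+45,u-40:u+40],(400,450),interpolation=2); save('overhole.png',np.hstack([A,B]))
E
```

```text
[ 0.498  -0.3522  0.4033] [-0.6998  0.1575  1.4611  0.0004  1.5225 -2.2847] 0.01533008331448412 [ 0.7226 -0.3373 -0.5046]
[[-0.9999 -0.0142  0.0007]
 [-0.0142  0.9999 -0.    ]
 [-0.0007 -0.0001 -1.    ]]
0.165 0 
0.171 0 
0.177 2 [ 0.4985 -0.3486  0.1817]
0.183 3 [ 0.5008 -0.3527  0.185 ]
0.189 2 [ 0.4973 -0.3486  0.1905]
0.195 2 [ 0.497  -0.3463  0.198 ]
0.201 8 [ 0.4984 -0.3452  0.2045]
0.207 10 [ 0.4953 -0.347   0.2101]
hole px [451.4079 210.5966] tip px side [382.893  132.2063]
[ 0.0072 -0.0127 -0.    ]
```

View pics/overhole.png

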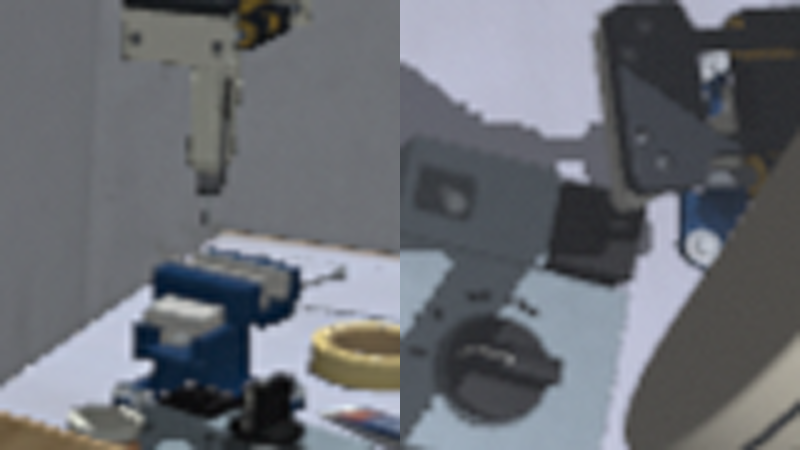

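The probe is held straight, with its tip at (203,215) in the side crop where I predicted it. The top crop shows the gripper over the black block at (600,225). Lowering with force checks.

>>> play_rows([
  {"delta_pos":[0.008,-0.004,0.2],"twist":[0,0,0]},
  {"delta_pos":[0.008,-0.004,0.4],"twist":[0,0,0]},
  {"delta_pos":[0.008,-0.004,0.54],"twist":[0,0,0]},
  {"delta_pos":[0.008,-0.004,0.58],"twist":[0,0,0]},
  {"delta_pos":[0.008,-0.004,0.58],"twist":[0,0,0]},
  {"delta_pos":[0.008,-0.004,0.58],"twist":[0,0,0]},
])

```text
clock: 17.1
tcp_pos: [0.4965, -0.3545, 0.2887]
orientation: [-0.021, 3.139, -0.003]
wrist_force: [0.9, -0.2, -0.1]
gripper_width: 0.0158
grasp_force: 30.0
```

>>> play_rows([
  {"delta_pos":[0,0,0.02],"twist":[0,0,0]},
  {"delta_pos":[0,0,0.04],"twist":[0,0,0]},
  {"delta_pos":[0,0,0.06],"twist":[0,0,0]},
  {"delta_pos":[0,0,0.06],"twist":[0,0,0]},
])

```text
clock: 17.6
tcp_pos: [0.4956, -0.354, 0.2741]
orientation: [0.02, -3.141, -0.001]
wrist_force: [0.5, -0.6, 0.7]
gripper_width: 0.0159
grasp_force: 30.0
```

The tip is about 7 mm inside with no force. Pushing home.

>>> play_rows([
  {"delta_pos":[0,0,0.025],"twist":[0,0,0]},
  {"delta_pos":[0,0,0.05],"twist":[0,0,0]},
  {"delta_pos":[0,0,0.07],"twist":[0,0,0]},
  {"delta_pos":[0,0,0.085],"twist":[0,0,0]},
  {"delta_pos":[0,0,0.09],"twist":[0,0,0]},
  {"delta_pos":[0,0,0.09],"twist":[0,0,0]},
])

```text
clock: 18.35
tcp_pos: [0.4959, -0.3542, 0.2568]
orientation: [-0.02, 3.141, -0.0]
wrist_force: [-0.5, -0.5, 0.1]
gripper_width: 0.016
grasp_force: 30.0
```

Just about home; I'll press 2 mm further to feel the shoulder.

>>> play_rows([
  {"delta_pos":[0,0,0.01],"twist":[0,0,0]},
  {"delta_pos":[0,0,0.012],"twist":[0,0,0]},
  {"delta_pos":[0,0,0.012],"twist":[0,0,0]},
])

```text
clock: 18.73
tcp_pos: [0.496, -0.3543, 0.2566]
orientation: [-0.02, 3.141, -0.001]
wrist_force: [-5.7, 5.1, 14.6]
gripper_width: 0.0161
grasp_force: 30.0
```

The shoulder is seated (14.6 N). Releasing and rising, then measuring the knob.

>>> play_rows([
  {"delta_pos":[0,0,-0.01],"twist":[0,0,0]},
  {"delta_pos":[0,0,-0.01],"twist":[0,0,0]},
  {"delta_pos":[0,0,-0.01],"twist":[0,0,0]},
  {"delta_pos":[0,0,-0.1],"twist":[0,0,0]},
  {"delta_pos":[0,0,-0.3],"twist":[0,0,0]},
  {"delta_pos":[0,0,-0.5],"twist":[0,0,0]},
  {"delta_pos":[0,0,-0.5],"twist":[0,0,0]},
], claw=-0.14)

```text
clock: 19.6
tcp_pos: [0.497, -0.3551, 0.3606]
orientation: [-0.02, 3.135, -0.009]
wrist_force: [0.6, 0.3, 0.3]
gripper_width: 0.0403
grasp_force: 0.0
```

```bash
python3 - <<'E'
from h import *
np.set_printoptions(precision=4,suppress=True)
s=env.read_state(); print(s['clock'],s['tcp_pos'],s['wrist_force'])
K=np.array([.4269,-.2912])
for n in('top','side'):
    c=cam(n); X=cloud(c)
    d=np.hypot(X[...,0]-K[0],X[...,1]-K[1])
    a=X[(d<.04)&(X[...,2]>.092)&(X[...,2]<.106)]
    if len(a)>4: print(n,'bar',len(a),cv2.minAreaRect(a[:,:2].astype(np.float32)),np.median(a[:,2]))
    a=X[(d<.05)&(X[...,2]>.062)&(X[...,2]<.073)]
    if len(a)>4: print(n,'flange',len(a),cv2.minEnclosingCircle(a[:,:2].astype(np.float32)))
    H=np.array([.496,-.354]); d=np.hypot(X[...,0]-H[0],X[...,1]-H[1])
    a=X[(d<.03)&(X[...,2]>.09)&(X[...,2]<.14)]
    if len(a): print(n,'probe',len(a),a.mean(0),a[:,2].max())
print('knob',rel([K[0],K[1],s['tcp_pos'][2]],s=s))
E
```

```text
19.6 [ 0.497  -0.3551  0.3606] [0.6399 0.3295 0.3135]
top bar 112 ((0.4286307096481323, -0.29004180431365967), (0.04359043389558792, 0.014474228955805302), 71.29742431640625) 0.0977944079126192
top flange 212 ((0.4287826716899872, -0.2904176712036133), 0.026126598939299583)
top probe 19 [ 0.4919 -0.3531  0.1014] 0.10728028791202326
side bar 40 ((0.42747583985328674, -0.2840054929256439), (0.04773242771625519, 0.01483970507979393), 73.52763366699219) 0.09793486725971406
side flange 70 ((0.4270252287387848, -0.28572168946266174), 0.0271584652364254)
side probe 28 [ 0.4946 -0.3485  0.0987] 0.1081986452503798
knob [ 0.3461  0.3238 -0.0043]
```

>>> play_rows([
  {"delta_pos":[0.34,0.335,0],"twist":[0,0,0.09]},
  {"delta_pos":[0.34,0.335,0],"twist":[0,0,0.18]},
  {"delta_pos":[0.34,0.335,0],"twist":[0,0,0.27]},
  {"delta_pos":[0.34,0.335,0],"twist":[0,0,0.36]},
  {"delta_pos":[0.34,0.335,0],"twist":[0,0,0.45]},
  {"delta_pos":[0.34,0.335,0],"twist":[0,0,0.54]},
  {"delta_pos":[0.34,0.335,0],"twist":[0,0,0.63]},
  {"delta_pos":[0.34,0.335,0],"twist":[0,0,0.72]},
  {"delta_pos":[0.34,0.335,0],"twist":[0,0,0.81]},
  {"delta_pos":[0.34,0.335,0],"twist":[0,0,0.898]},
  {"delta_pos":[0.34,0.335,0],"twist":[0,0,0.898]},
  {"delta_pos":[0.34,0.335,0],"twist":[0,0,0.898]},
])

```text
clock: 21.2
tcp_pos: [0.4268, -0.2879, 0.3536]
orientation: [-2.521, -1.872, 0.001]
wrist_force: [0.0, -0.4, 0.5]
gripper_width: 0.0395
grasp_force: 0.0
```

```bash
python3 - <<'E'
from h import *
np.set_printoptions(precision=4,suppress=True)
s=env.read_state(); print(s['clock'],s['tcp_pos'],s['joint_pos']); print(R.from_rotvec(s['orientation']).as_matrix())
print('knob',rel([.428,-.289,.2575],s=s))
E
```

```text
21.2 [ 0.4268 -0.2879  0.3536] [-0.6931 -0.0706  1.7873  0.      1.4264 -0.4   ]
[[ 0.2889  0.9574 -0.0011]
 [ 0.9574 -0.2889  0.0009]
 [ 0.0006 -0.0013 -1.    ]]
knob [-0.0038  0.0081  0.4803]
```

>>> play_rows([
  {"delta_pos":[-0.004,0.008,0.15],"twist":[0,0,0]},
  {"delta_pos":[-0.004,0.008,0.3],"twist":[0,0,0]},
  {"delta_pos":[-0.004,0.008,0.42],"twist":[0,0,0]},
  {"delta_pos":[-0.004,0.008,0.48],"twist":[0,0,0]},
  {"delta_pos":[-0.004,0.008,0.48],"twist":[0,0,0]},
  {"delta_pos":[-0.004,0.008,0.48],"twist":[0,0,0]},
])

```text
clock: 21.95
tcp_pos: [0.4287, -0.2896, 0.2595]
orientation: [2.524, 1.868, 0.001]
wrist_force: [0.2, 0.3, 0.4]
gripper_width: 0.0397
grasp_force: 0.0
```

>>> play_rows([
  {"delta_pos":[0,0,0],"twist":[0,0,0]},
  {"delta_pos":[0,0,0],"twist":[0,0,0]},
  {"delta_pos":[0,0,0],"twist":[0,0,0]},
  {"delta_pos":[0,0,0],"twist":[0,0,0]},
], claw=-1)

```text
clock: 22.45
tcp_pos: [0.4273, -0.2891, 0.258]
orientation: [-2.523, -1.866, 0.003]
wrist_force: [-8.1, 1.9, 5.3]
gripper_width: 0.0138
grasp_force: 30.0
```

>>> play_rows([
  {"delta_pos":[0,-0.006,0.015],"twist":[0,0,0]},
  {"delta_pos":[0,-0.006,0.03],"twist":[0,0,0]},
  {"delta_pos":[0,-0.006,0.05],"twist":[0,0,0]},
  {"delta_pos":[0,-0.006,0.05],"twist":[0,0,0]},
])

```text
clock: 22.95
tcp_pos: [0.4268, -0.2889, 0.249]
orientation: [-2.525, -1.868, 0.002]
wrist_force: [-6.8, 2.0, 9.2]
gripper_width: 0.0138
grasp_force: 30.0
```

Pressed about 9 mm at 9.2 N, which matches the spring. Turning 70° clockwise.

>>> play_rows([
  {"delta_pos":[0,-0.005,0.002],"twist":[0,0,0.065]},
  {"delta_pos":[0,-0.005,0.002],"twist":[0,0,0.13]},
  {"delta_pos":[0,-0.005,0.002],"twist":[0,0,0.195]},
  {"delta_pos":[0,-0.005,0.002],"twist":[0,0,0.26]},
  {"delta_pos":[0,-0.005,0.002],"twist":[0,0,0.325]},
  {"delta_pos":[0,-0.005,0.002],"twist":[0,0,0.39]},
  {"delta_pos":[0,-0.005,0.002],"twist":[0,0,0.455]},
  {"delta_pos":[0,-0.005,0.002],"twist":[0,0,0.52]},
  {"delta_pos":[0,-0.005,0.002],"twist":[0,0,0.583]},
  {"delta_pos":[0,-0.005,0.002],"twist":[0,0,0.583]},
  {"delta_pos":[0,-0.005,0.002],"twist":[0,0,0.583]},
])

```text
clock: 24.32
tcp_pos: [0.4269, -0.2896, 0.25]
orientation: [3.137, 0.082, 0.004]
wrist_force: [-0.8, -1.6, 9.0]
gripper_width: 0.0139
grasp_force: 30.0
```

```bash
python3 - <<'E'
from h import *
np.set_printoptions(precision=4,suppress=True)
s=env.read_state(); T=R.from_rotvec(s['orientation']).as_matrix(); print(s['tcp_pos'],s['wrist_force'],s['wrist_torque'],s['gripper_width'],np.degrees(np.arctan2(T[1,1],T[0,1])))
E
```

```text
[ 0.4269 -0.2896  0.25  ] [-0.822  -1.6432  9.0318] [-0.3307  0.2653 -0.0282] 0.01388987144895513 -86.99047912326884
```

Turned 70.2° with 9 N still applied. I'll rise with the spring, release, and check.

>>> play_rows([
  {"delta_pos":[0,0,-0.02],"twist":[0,0,0]},
  {"delta_pos":[0,0,-0.042],"twist":[0,0,0]},
  {"delta_pos":[0,0,-0.042],"twist":[0,0,0]},
])

```text
clock: 24.7
tcp_pos: [0.4269, -0.2896, 0.2582]
orientation: [3.137, 0.082, 0.004]
wrist_force: [0.4, -3.9, 4.5]
gripper_width: 0.0135
grasp_force: 30.0
```

>>> play_rows([
  {"delta_pos":[0,0,0],"twist":[0,0,0]},
  {"delta_pos":[0,0,0],"twist":[0,0,0]},
  {"delta_pos":[0,0,0],"twist":[0,0,0]},
  {"delta_pos":[0,0,-0.1],"twist":[0,0,0]},
  {"delta_pos":[0,0,-0.3],"twist":[0,0,0]},
  {"delta_pos":[0,0,-0.5],"twist":[0,0,0]},
  {"delta_pos":[0,0,-0.5],"twist":[0,0,0]},
], claw=-0.3)

```text
clock: 25.58
tcp_pos: [0.4271, -0.2893, 0.3602]
orientation: [3.136, 0.083, 0.008]
wrist_force: [0.6, -0.5, -0.2]
gripper_width: 0.0324
grasp_force: 0.0
```

```bash
python3 - <<'E'
from h import *
np.set_printoptions(precision=4,suppress=True)
s=env.read_state(); print(s['clock'],s['tcp_pos'],s['joint_pos'],s['wrist_force']); print(R.from_rotvec(s['orientation']).as_matrix())
K=np.array([.4269,-.2896]); G=np.array([.518,-.275])
for n in('top','side'):
    c=cam(n); X=cloud(c)
    d=np.hypot(X[...,0]-K[0],X[...,1]-K[1])
    a=X[(d<.04)&(X[...,2]>.09)&(X[...,2]<.108)]
    if len(a)>4: print(n,'bar',len(a),cv2.minAreaRect(a[:,:2].astype(np.float32)),np.median(a[:,2]),a[:,2].max())
    d=np.hypot(X[...,0]-G[0],X[...,1]-G[1])
    a=X[(d<.03)&(X[...,2]>.062)&(X[...,2]<.095)]
    if len(a): print(n,'toggle',len(a),a.mean(0),a.max(0),a.min(0))
E
```

```text
25.575 [ 0.4271 -0.2893  0.3602] [-0.6948 -0.0766  1.7806  0.0001  1.4311  0.8233] [ 0.5803 -0.5473 -0.2344]
[[ 0.9986  0.0527  0.0051]
 [ 0.0527 -0.9986 -0.0041]
 [ 0.0049  0.0044 -1.    ]]
top toggle 18 [ 0.5117 -0.2734  0.0786] [ 0.5206 -0.2688  0.0845] [ 0.5064 -0.2791  0.0623]
side bar 53 ((0.42570528388023376, -0.2845394015312195), (0.04160229489207268, 0.016568224877119064), 1.1838141679763794) 0.09664806347262257 0.10259670827268778
side toggle 13 [ 0.5091 -0.2708  0.0762] [ 0.5141 -0.2638  0.0818] [ 0.5042 -0.2754  0.0666]
```

The bar now lies at about 1–3° (knob_turn about 1.2 rad) with its top at 0.097–0.10, so the knob is up and locked. The toggle ball is at about (0.510, -0.272), as predicted. I'll close the fingers and go in front of it.

>>> play_rows([
  {"delta_pos":[0.31,-0.1,0],"twist":[0,0,0.08]},
  {"delta_pos":[0.31,-0.1,0],"twist":[0,0,0.164]},
  {"delta_pos":[0.31,-0.1,0.1],"twist":[0,0,0.164]},
  {"delta_pos":[0.31,-0.1,0.1],"twist":[0,0,0.164]},
  {"delta_pos":[0.31,-0.1,0.25],"twist":[0,0,0.164]},
  {"delta_pos":[0.31,-0.1,0.4],"twist":[0,0,0.164]},
  {"delta_pos":[0.31,-0.1,0.4],"twist":[0,0,0.164]},
], claw=-1)

```text
clock: 26.55
tcp_pos: [0.4852, -0.2649, 0.2731]
orientation: [-3.106, 0.453, 0.009]
wrist_force: [0.6, -0.7, -0.2]
gripper_width: 0.0008
grasp_force: 0.0
```

```bash
python3 - <<'E'
from h import *
np.set_printoptions(precision=4,suppress=True)
s=env.read_state(); print(s['clock'],s['tcp_pos'],s['gripper_width']); print(R.from_rotvec(s['orientation']).as_matrix())
print(rel([.4882,-.2664,.254],s=s))
c=cam('side'); u,v=proj(c,[.505,-.272,.09]).astype(int)
save('tog.png',c['color'][v-45:v+35,u-50:u+50],6)
E
```

```text
26.55 [ 0.4852 -0.2649  0.2731] 0.0007588151055330477
[[ 0.9584 -0.2855 -0.0054]
 [-0.2854 -0.9584  0.0036]
 [-0.0062 -0.0019 -1.    ]]
[0.0173 0.0033 0.0954]
```

View pics/tog.png

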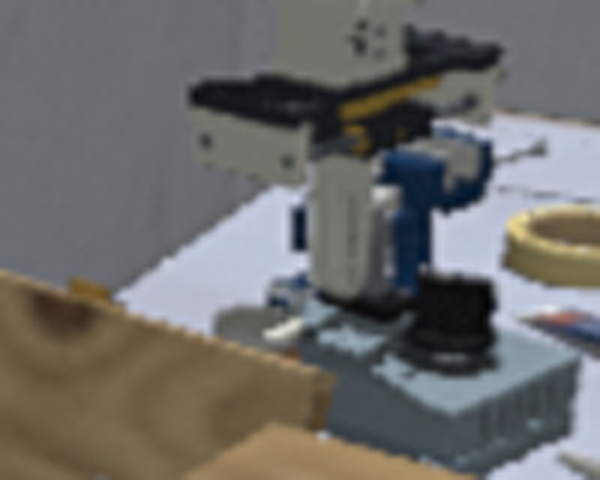

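The closed fingers at (345,250) stand behind the knob's grip bar (455,310) and in front of the switch. Descending and pushing.

>>> play_rows([
  {"delta_pos":[0.01,0.003,0.05],"twist":[0,0,0]},
  {"delta_pos":[0.01,0.003,0.095],"twist":[0,0,0]},
  {"delta_pos":[0.01,0.003,0.095],"twist":[0,0,0]},
  {"delta_pos":[0.05,0.003,0.095],"twist":[0,0,0]},
  {"delta_pos":[0.08,0.003,0.095],"twist":[0,0,0]},
  {"delta_pos":[0.11,0.003,0.095],"twist":[0,0,0]},
  {"delta_pos":[0.13,0.003,0.095],"twist":[0,0,0]},
  {"delta_pos":[0.145,0.003,0.095],"twist":[0,0,0]},
  {"delta_pos":[0.145,0.003,0.095],"twist":[0,0,0]},
])

```text
clock: 27.72
tcp_pos: [0.5148, -0.2743, 0.2571]
orientation: [-3.108, 0.455, 0.0]
wrist_force: [-1.0, -0.3, 0.7]
gripper_width: 0.0004
grasp_force: 0.3
```

>>> play_rows([
  {"delta_pos":[0.008,0,0],"twist":[0,0,0]},
  {"delta_pos":[0.015,0,0],"twist":[0,0,0]},
  {"delta_pos":[0.02,0,0],"twist":[0,0,0]},
  {"delta_pos":[0.02,0,0],"twist":[0,0,0]},
])

```text
clock: 28.22
tcp_pos: [0.5169, -0.2751, 0.2566]
orientation: [-3.107, 0.455, 0.009]
wrist_force: [-13.3, 2.3, 6.1]
gripper_width: 0.0005
grasp_force: 6.8
```

The end stop is felt at 13 N. I'll back off, rise clear and verify.

>>> play_rows([
  {"delta_pos":[-0.06,0,0],"twist":[0,0,0]},
  {"delta_pos":[-0.12,0,0],"twist":[0,0,0]},
  {"delta_pos":[-0.12,0,-0.1],"twist":[0,0,0]},
  {"delta_pos":[-0.12,0,-0.4],"twist":[0,0,0]},
  {"delta_pos":[-0.12,0,-0.7],"twist":[0,0,0]},
  {"delta_pos":[-0.4,0.5,-0.9],"twist":[0,0,0]},
  {"delta_pos":[-0.6,0.9,-0.9],"twist":[0,0,0]},
  {"delta_pos":[-0.6,0.9,-0.9],"twist":[0,0,0]},
  {"delta_pos":[-0.6,0.9,-0.9],"twist":[0,0,0]},
  {"delta_pos":[-0.6,0.9,-0.9],"twist":[0,0,0]},
])

```text
clock: 29.48
tcp_pos: [0.3508, -0.4146, 0.4396]
orientation: [3.106, -0.46, 0.003]
wrist_force: [0.1, 0.1, -0.3]
gripper_width: 0.0006
grasp_force: 0.0
```

```bash
python3 - <<'E'
from h import *
np.set_printoptions(precision=4,suppress=True)
s=env.read_state(); print(s['clock'],s['tcp_pos'],s['wrist_force'])
O=np.array([.4753,-.2396]); cw,sw=np.cos(np.radians(-16.7)),np.sin(np.radians(-16.7)); M=np.array([[cw,sw],[-sw,cw]])
for n in('top','side'):
    c=cam(n); X=cloud(c); W=X.copy(); W[...,:2]=(X[...,:2]-O)@M.T*1000; z=X[...,2]*1000
    def sel(x,y,r,lo,hi): return W[(np.hypot(W[...,0]-x,W[...,1]-y)<r)&(z>lo)&(z<hi)]
    for k,a in dict(toggle=sel(52,-22,25,62,90),probe=sel(53,-102,25,92,115),bar=sel(-32,-62,35,90,108),jar=sel(0,68,45,88,106)).items():
        if len(a)>4: a2=a[:,:2].astype(np.float32); print(n,k,len(a),(a.min(0)+a.max(0))[:2]/2,cv2.minAreaRect(a2),'z',np.round(np.median(a[:,2])*1000,1))
    for k,p in dict(blue=(.636,.281),red=(.651,.17)).items():
        a=X[(np.hypot(X[...,0]-p[0],X[...,1]-p[1])<.045)&(X[...,2]>.04)&(X[...,2]<.065)]
        if len(a): print(n,k,cv2.minEnclosingCircle(a[:,:2].astype(np.float32)))
E
```

```text
29.475 [ 0.3508 -0.4146  0.4396] [ 0.1067  0.1038 -0.2785]
top toggle 23 [ 62.8933 -22.3779] ((62.76747131347656, -22.5732364654541), (13.160093307495117, 7.780611991882324), 11.041624069213867) z 78.4
top probe 51 [  54.3095 -102.4889] ((53.91883850097656, -102.26812744140625), (14.699211120605469, 16.04397201538086), 12.165154457092285) z 103.0
top bar 113 [-30.6553 -61.7505] ((-30.523521423339844, -62.2507438659668), (42.21652603149414, 14.427050590515137), 19.41075325012207) z 97.9
top jar 279 [ 3.4104 66.9539] ((3.681610107421875, 66.91990661621094), (44.090309143066406, 44.50169372558594), 81.72483825683594) z 97.1
top blue ((0.6395595669746399, 0.28226977586746216), 0.03080129809677601)
top red ((0.6554592847824097, 0.1715511828660965), 0.020175909623503685)
side toggle 12 [ 60.6282 -20.2508] ((61.39681625366211, -19.331228256225586), (10.535229682922363, 8.413375854492188), 39.2531852722168) z 78.6
side probe 24 [  50.1322 -100.1533] ((48.452537536621094, -98.55975341796875), (15.519229888916016, 13.967178344726562), 51.90850067138672) z 100.7
side bar 53 [-31.9567 -58.5377] ((-32.810546875, -60.28822326660156), (40.65507125854492, 22.75758934020996), 30.13116455078125) z 97.3
side jar 94 [-0.1253 68.3603] ((-0.9352817535400391, 70.34661865234375), (41.54575729370117, 45.31950378417969), 64.5765609741211) z 98.1
side blue ((0.6372191309928894, 0.2858586013317108), 0.031097644940018654)
side red ((0.653276801109314, 0.17405804991722107), 0.02158099040389061)
```

Everything checks out: ball +11 mm to the back, probe top at 103 mm, bar turned 70.6° (1.23 rad) and up, jar within about 4 mm of centre, other jars unmoved. Handing in.

```bash
python3 -c "
from rig import env
print(env.finish_job())"
```

```text
the job is handed in; nothing more can be done
None
```

I handed the job in at about 29.5 s, with no verdict returned; my final camera check showed the jar standing within about 4 mm of the plate's centre, the probe fully home, the knob up at two dots, the toggle fully over to the back, and the other two jars where they were.

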